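Dry-lay a power supply on its chassis plate

ROBOT

A 6-joint arm with a two-finger parallel gripper is mounted at the origin on the work surface. World frame = base frame: x ahead of the robot, y to its left, z up, the work surface at z = 0. Lengths are in m, angles in rad, forces in N, time in s.
With the tool pointing down it reaches from about 0.375 to 0.975 m from the base axis. Payload 3.8 kg.
Tool frame: the origin (TCP) lies midway between the tips of the shut fingers; the grasp point (between the pads) lies 19 mm behind it; z points along the fingers, y is the line along which they close (so a half turn about z gives the same grasp; the last joint's range is limited). The gripper opens to 88 mm and grips with 3 to 60 N. Pads are 18 mm wide; open, the fingers measure 123 mm over their backs; the gripper's body (75 mm by 187 mm) begins 45 mm behind the grasp point.
Start: joints at [1.191, 0.264, 1.604, -0, 1.274, -0.037], TCP at [0.227, 0.636, 0.239] pointing down, gripper open.
Joint ranges: [-2.63, 2.63], [-0.94, 2.18], [0.31, 2.57], [-1.31, 4.45], [0, 2.66], [-2.55, 2.55]. Speed limits (rad/s): [2.57, 2.57, 3.14, 3.14, 3.14, 3.14].

INTERFACE

Orientations are given as a rotation vector (axis times angle).
In Python, from cell import manip, inverse_kinematics, cams, order gives the robot as it stands. Calls block until the motion is done:
- manip.move_pose(position, orientation): joint-space move of the TCP to a pose.
- manip.move_linear(position, rate=0.15, rot=None): straight line of the TCP; rot=None keeps the orientation; rate is the mean speed in m/s.
- manip.set_joints(angles): joint-space move.
- manip.set_gripper(opening, force=None): finger opening in m; force is the grip in N (None keeps the last); returns when the fingers have stopped.
- manip.dwell(seconds).
- inverse_kinematics(position, orientation): joint angles nearest the present ones, or None.
- manip.state(): the state.
- cams.capture(name): name is "scene" or "top" or "wrist"; returns a dict with "image" (400x640x3 uint8, blue, green, red), "z_map" (400x640 float32, m along the optical axis (not along the pixel's ray), 0 where there is no reading), "intrinsics" (3x3 intrinsics, pixels), "position" and "orientation" of the camera in the world; the wrist camera has in their place "T_tool_cam" (4x4, takes a point from camera to tool coordinates, whose origin is the TCP and whose axes are the flange's). Camera axes: x right, y down, z forward; pixel columns grow to the right and rows downward; lengths in m; the calibration is good to about 2 mm. A picture is of the moment at which its call begins: read the wrist's pose just before it.
A pose or a line that the arm cannot do raises manip.IKError and nothing moves.
- order.close_job(): hands the job in; it is judged then, once.
The state is a dict: "clock": time; "joint_pos": joint angles; "joint_velocities": joint speeds; "tau": joint torques, N m; "tool_pos": TCP position; "tcp_rot": TCP orientation; "contact_force": force on the tool from outside, world axes, zero at the start; "moment": the same for the moment, N m; "gripper_width": finger opening in m; "grasp_force": force on a finger pad.
Only numpy, scipy, OpenCV 4.12 (cv2) and the standard library are available. Lean on these libraries where they do the work, as an engineer would, in place of code of your own. Each camera call takes 0.05 s, during which the arm holds its last target. There are 200 camera calls.

TASK

Dry-lay the dismantled power supply so its layout can be checked before drilling: on the aluminium chassis plate, stand the transformer centred on the black rubber pad and the heat sink centred on the slotted vent panel, each with its long side along the long side of what it stands on, and stand the taller capacitor upright half-way between them, on the middle of the plate. Then put the square rectifier flat on the middle of the heat sink's top, terminals up, and lay the red switch cap flat on the middle of the black switch block of the green circuit board. Leave the short capacitor where it is, and let go of everything.

Things in the scene. Friction and masses are not known exactly. Their poses are not given: they have to be found in the camera images.
- transformer_center (a point): Small mains transformer, about 0.3 kg, loose, standing on its mounting foot: dark laminated steel core 54 x 24 mm and 45 mm high, with a tan winding block 36 x 42 mm round its middle (from 8.5 to 36.5 mm above the foot's underside). The foot is 54 x 42 mm, 3 mm thick. The point is its centre, 22.5 mm above its underside; x is the 54 mm direction, y the 42 mm direction (the winding block's flat ends, good to grip), z up.
- heatsink_center (a point): Aluminium heat sink, about 0.11 kg, loose, 60 x 40 x 28 mm: flat plate on top (7 mm thick, two tiny holes), seven fins below that run along the 60 mm direction. The point is its centre, 14 mm above its underside; x is the 60 mm direction, y the 40 mm direction (flat outer fins, good to grip), z up.
- rectifier_center (a point): Square dark grey bridge rectifier, about 28 g, loose: block 28 x 28 x 10 mm with four small blade terminals that stand 10 mm up from its top. The point is the centre of the block (without terminals), 5 mm above its underside; x and y run along its sides, z up.
- tall_cap_center (a point): The taller and wider of two round dark capacitors with bright tops, about 45 g, loose, standing upright: 30 mm diameter, 50 mm high. The point is its centre, 25 mm above its underside; z up.
- switch_cap_center (a point): Dull red rocker switch cap, about 12 g, loose, lying flat: 30 x 20 mm, 10 mm thick (one end of its top is raised by 1 to 2 mm). The point is its centre, 5 mm above its underside; x is the 30 mm direction, y the 20 mm direction, z up.
- short_cap_center (a point): The shorter and narrower dark capacitor, not part of the job: 22 mm diameter, 25 mm high, loose, standing upright. The point is its centre, 12.5 mm above the bench; z up.
- plate: Aluminium chassis plate fixed on the bench: 240 mm along y, 110 mm along x, 3 mm thick, with one long edge (at -x) bent up into a 20 mm high lip, 3 mm thick. The rubber pad and the vent panel lie on it near its two ends, 80 mm either side of its middle; which is at which end varies. The origin is the middle of the plate on its underside (its top is 3 mm higher); z up.
- pad: Plain black rubber pad fixed on the chassis plate: 64 mm along y, 50 mm along x, 3 mm thick. The origin is the centre of its underside (its top is 3 mm higher); z up.
- vent: Galvanised vent panel with a row of seven dark slots, fixed on the chassis plate: 64 mm along y, 50 mm along x, 3 mm thick, flat on top. The origin is the centre of its underside (its top is 3 mm higher); z up.
- board: Cracked green circuit board with one corner broken off, fixed on brass feet: 110 mm along y, 85 mm along x, top face 8 mm above the bench. In its middle stands a black switch block, 30 mm along x, 36 mm along y, flat top 18 mm above the bench; a few parts near its edges stand 3 mm above the board. The origin is under the middle of the switch block, at bench level; z up.
Not all that is in view belongs to the job. Leave any brown, pink or yellow look-alike of the vent alone.

How it is judged:
By the outcome, as a careful person would: the job done as asked, in the order asked, and still so for the second after the job is handed in, with the robot touching nothing.
It also fails if it takes over 109 s, if anything falls off the work surface, if the arm or the gripper's body presses on something with over 40 N, if the wrist force passes 120 N, or if a joint passes its speed limit or range.

## Working session

There is one attempt and no reset: what is moved stays moved. The work goes in short steps, each a Python script; the robot and the scene stay as the last script left them, time stands still between calls to the robot, and variables do not carry over. Pictures are saved under pics/ and viewed, at most 14 in all, crops included, and the job is handed in when it is done.

```bash
mkdir -p pics; ls; cat > snap.py <<'E'
import sys,cv2,numpy as np,pickle
from cell import manip,cams
for n in sys.argv[2:]:
    st=manip.state(); c=cams.capture(n); c['tool_pos']=st['tool_pos'];c['tcp_rot']=st['tcp_rot']
    pickle.dump(c,open(f'pics/{n}{sys.argv[1]}.pkl','wb')); cv2.imwrite(f'pics/{n}{sys.argv[1]}.png',c['image'])
    print(n,c.get('position'),c.get('orientation'),c['intrinsics'].tolist() if n!='x' else '', c.get('T_tool_cam'))
print(manip.state()['clock'])
E
python3 snap.py 0 top scene wrist
```

```text
pics
top [0.42737195 0.0627123  1.2458736 ] [-2.15959293  2.21321569 -0.09371153] [[475.15255556295256, 0.0, 314.1241976938961], [0.0, 475.15255556295256, 204.5880875529194], [0.0, 0.0, 1.0]] None
scene [ 1.03229103 -0.50241747  0.74505126] [-2.18453472 -0.85384427  0.34757901] [[461.59078234216014, 0.0, 315.94691479338354], [0.0, 461.59078234216014, 199.36505623483046], [0.0, 0.0, 1.0]] None
wrist None None [[326.40071134133706, 0.0, 319.20841796728394], [0.0, 326.40071134133706, 205.25718858551227], [0.0, 0.0, 1.0]] [[-1.48706884e-04 -9.49915764e-01 -3.12506032e-01  8.15174522e-02]
 [ 9.99999834e-01 -3.15258745e-04  4.82430345e-04 -8.89457359e-04]
 [-5.56788449e-04 -3.12505908e-01  9.49915653e-01 -1.45042077e-01]
 [ 0.00000000e+00  0.00000000e+00  0.00000000e+00  1.00000000e+00]]
0.15
```

View pics/top0.png

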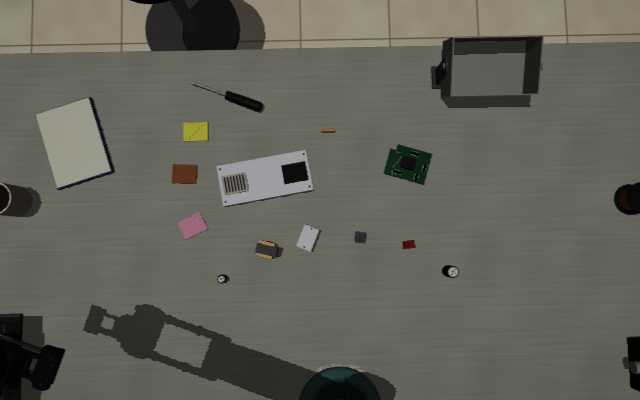

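View pics/scene0.png

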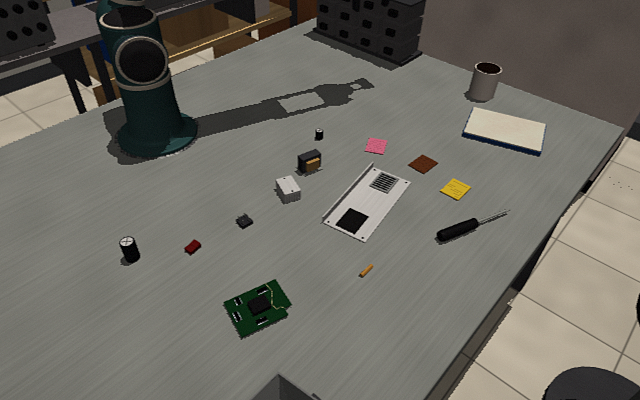

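The top view shows these things, as pixel positions:
- Transformer (267,249), heat sink (308,238), rectifier (360,237), switch cap (408,244).
- Tall cap (452,271), short cap (222,279).
- Plate (265,178), with the vent at (234,183) and the pad at (295,173).
- Board (408,163).

The yellow (196,131), brown (185,174) and pink (192,226) patches are the look-alikes. The slotted grey panel on the plate is the vent.

Next I'll take closer wrist views.

```bash
cat > geo.py <<'E'
import numpy as np,pickle,cv2
from scipy.spatial.transform import Rotation as R
def load(n):
    c=pickle.load(open(f'pics/{n}.pkl','rb'))
    if c.get('T_tool_cam') is not None:
        T=np.eye(4);T[:3,:3]=R.from_rotvec(c['tcp_rot']).as_matrix();T[:3,3]=c['tool_pos'];T=T@c['T_tool_cam']
        c['Rm'],c['p']=T[:3,:3],T[:3,3]
    else: c['Rm'],c['p']=R.from_rotvec(c['orientation']).as_matrix(),np.array(c['position'])
    return c
def cast(c,px,z):
    px=np.atleast_2d(np.asarray(px,float)); K=c['intrinsics']
    d=np.c_[(px-[K[0,2],K[1,2]])/[K[0,0],K[1,1]],np.ones(len(px))]@c['Rm'].T
    return c['p']+d*((z-c['p'][2])/d[:,2])[:,None]
def down(yaw):  # tool z down; tool y axis at angle yaw from world y (mod pi)
    return (R.from_euler('z',yaw)*R.from_rotvec([np.pi,0,0])).as_rotvec()
E
python3 - <<'E'
from geo import *
from cell import manip
c=load('top0')
for n,p,z in [('tr',(267,249),.045),('hs',(308,238),.028),('rect',(360,237),.01),('cap',(408,244),.01),('tall',(452,271),.05),('short',(222,279),.025),('vent',(234,183),.006),('pad',(295,173),.006),('board',(408,163),.018)]: print(n,cast(c,p,z).round(3))
s=manip.state();Rm=R.from_rotvec(s['tcp_rot']).as_matrix();print(Rm.round(2))
E
```

```text
tr [[0.41  0.172 0.045]]
hs [[0.436 0.068 0.028]]
rect [[ 0.435 -0.067  0.01 ]]
cap [[ 0.414 -0.191  0.01 ]]
tall [[ 0.344 -0.29   0.05 ]]
short [[0.337 0.289 0.025]]
vent [[0.584 0.259 0.006]]
pad [[0.607 0.099 0.006]]
board [[ 0.625 -0.197  0.018]]
[[-0.94  0.34 -0.  ]
 [ 0.34  0.94 -0.  ]
 [ 0.   -0.   -1.  ]]
```

```bash
sed -i 's/\[np.pi,0,0\]/[0,np.pi,0]/' geo.py
cat > look.py <<'E'
import sys,pickle,cv2
from geo import *
from cell import manip,cams
def look(name,pos,yaw):
    manip.move_pose(pos,down(yaw)); manip.dwell(.3)
    st=manip.state(); c=cams.capture('wrist'); c['tool_pos']=st['tool_pos'];c['tcp_rot']=st['tcp_rot']
    pickle.dump(c,open(f'pics/{name}.pkl','wb')); cv2.imwrite(f'pics/{name}.png',c['image']); return load(name)
E
python3 - <<'E'
from look import *
look('wA',[.45,.17,.24],0);print(manip.state()['clock'])
look('wC',[.45,.08,.24],1.6);print(manip.state()['clock'])
look('wB',[.45,-.17,.24],0);print(manip.state()['clock'],manip.state()['tool_pos'],manip.state()['contact_force'])
E
```

```text
2.375Traceback (most recent call last):
  File "<stdin>", line 3, in <module>
  File "look.py", line 5, in look
    manip.move_pose(pos,down(yaw)); manip.dwell(.3)
    ~~~~~~~~~~~~~~~^^^^^^^^^^^^^^^
cell.IKError: the arm cannot take that pose within its joint ranges
```

View pics/wA.png

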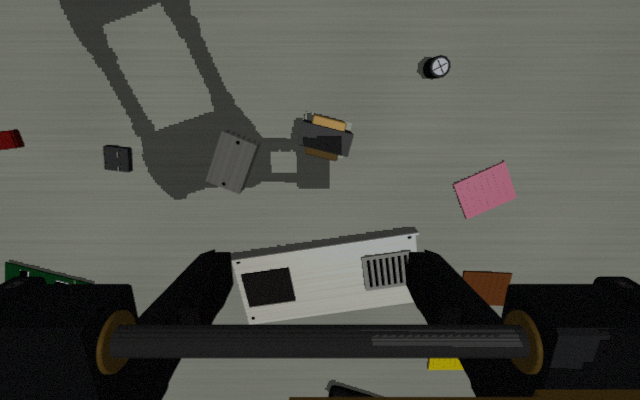

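```bash
python3 - <<'E'
from look import *
for n,p,y in [('wC',[.50,.16,.24],-np.pi),('wD',[.50,-.15,.24],-np.pi),('wB',[.45,-.17,.24],0)]:
    look(n,p,y); s=manip.state();print(n,s['clock'],s['tool_pos'])
a,b=[cv2.imread(f'pics/{n}.png') for n in('wC','wD')]
E
```

```text
wC 5.3333 [0.49998801 0.16000017 0.23998913]
wD 6.8667 [ 0.50022909 -0.14927716  0.24001266]
wB 9.925 [ 0.45001884 -0.16999344  0.2399853 ]
```

View pics/wC.png

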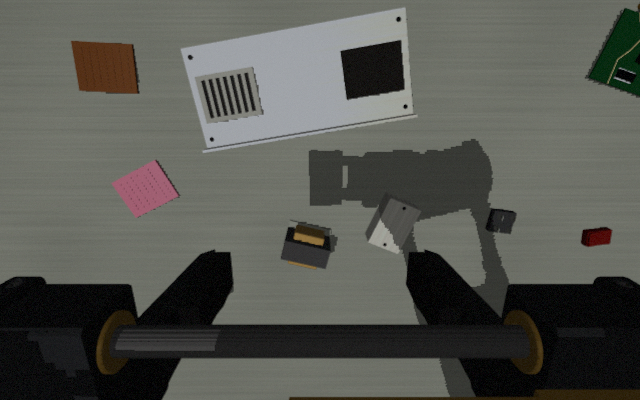

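View pics/wD.png

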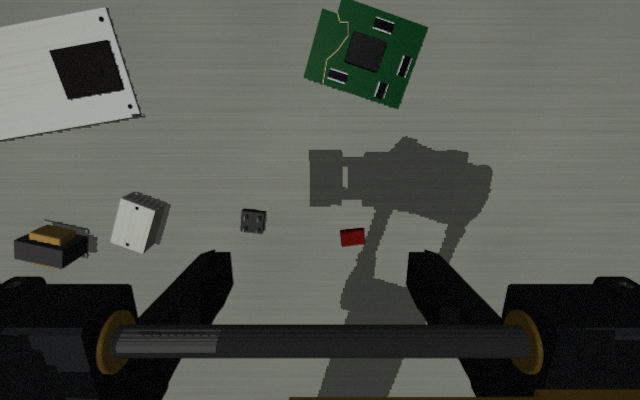

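View pics/wB.png

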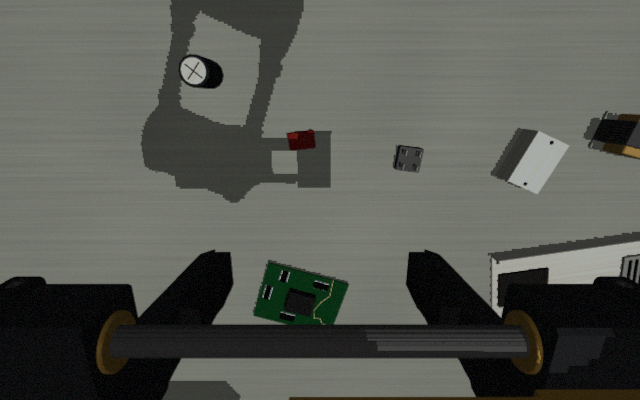

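wA to wD agree with the top view. In wC, the vent is at (228,95), the pad (375,69), the transformer (308,247), the heat sink (393,223) and the rectifier (501,221). In wD, the board block is at (365,51) and the red cap (352,237). In wB, the tall cap is at (200,71). In wA, the short cap is at (436,67).

I'll extract the top faces using depth heights and cast their rectangles onto the known heights.

```bash
cat >> geo.py <<'E'
def heights(c):
    K=c['intrinsics'];v,u=np.mgrid[:400,:640];d=np.stack([(u-K[0,2])/K[0,0],(v-K[1,2])/K[1,1],np.ones_like(u,float)],-1)
    return (c['p']+(d*c['z_map'][...,None])@c['Rm'].T)
def rect(c,mask,roi,z):  # largest blob in roi -> world centre, sides, yaw of long side (from x axis)
    m=np.zeros(mask.shape,np.uint8);x0,y0,x1,y1=roi;m[y0:y1,x0:x1]=mask[y0:y1,x0:x1]
    cs,_=cv2.findContours(m,cv2.RETR_EXTERNAL,cv2.CHAIN_APPROX_NONE)
    if not cs: return None
    w=cast(c,max(cs,key=cv2.contourArea)[:,0,:],z)[:,:2]
    (a,b),(s,t),ang=cv2.minAreaRect((w*1000).astype(np.float32))
    if s<t: s,t,ang=t,s,ang+90
    return np.round([a,b,s,t,(ang+90)%180-90],1)
E
python3 - <<'E'
from geo import *
V={n:load(n) for n in('wA','wB','wC','wD')}
H={n:heights(V[n])[...,2] for n in V}
def hs(n,u,v,r=2): return np.round(1000*np.median(H[n][v-r:v+r+1,u-r:u+r+1]),1)
print('bench',[hs('wC',250,200),hs('wC',560,130),hs('wD',200,170),hs('wA',380,180),hs('wB',480,80)],'std',H['wC'][190:210,240:260].std())
print('plate',hs('wC',290,100),'block',hs('wD',365,51),'pad',hs('wC',375,69),'hs',hs('wD',140,222))
def hm(n,lo,hi): return ((H[n]*1000>lo)&(H[n]*1000<hi)).astype(np.uint8)
for o,n,roi,lo,hi in [('trafo','wC',(260,200,350,290),40,52),('trafo','wA',(270,90,370,175),40,52),
 ('hs','wC',(350,180,440,265),24,34),('hs','wD',(95,175,180,265),24,34),('hs','wA',(190,110,275,205),24,34),('hs','wB',(480,110,580,205),24,34),
 ('rect','wC',(475,195,525,245),6,14),('rect','wD',(230,195,280,245),6,14),('rect','wA',(95,135,140,180),6,14),('rect','wB',(380,135,435,185),6,14),
 ('tall','wB',(165,40,235,100),44,58),('short','wA',(405,40,465,95),21,32),
 ('cap','wC',(570,215,625,260),6,16),('cap','wD',(325,215,380,260),6,16),('cap','wB',(275,115,330,165),6,16),
 ('block','wD',(330,20,400,80),14,22)]:
    print(o,n,rect(V[n],hm(n,lo,hi),roi,{'trafo':.045,'hs':.028,'rect':.010,'tall':.05,'short':.025,'cap':.01,'block':.018}[o]))
for n,roi in [('wC',(330,30,412,108)),('wD',(40,30,130,108))]:
    g=cv2.cvtColor(V[n]['image'],6); print('pad',n,rect(V[n],(g<90).astype(np.uint8),roi,.006))
g=cv2.cvtColor(V['wC']['image'],6)
sl=(g[60:130,188:270]<90).astype(np.uint8);nn,l,st,ce=cv2.connectedComponentsWithStats(sl)
w=cast(V['wC'],ce[1:]+[188,60],.006);print('slots',[(int(s[4]),np.round(p[:2]*1000,1).tolist()) for s,p in zip(st[1:],w)])
g=cv2.GaussianBlur(g,(3,3),0);print('plate',rect(V['wC'],(g>185).astype(np.uint8),(170,0,425,160),.003), g[100,290],g[200,250],g[95,255:264])
for u in [(190,57),(398,18),(405,106),(211,139)]: print('screw',cast(V['wC'],u,.003)[0].round(4))
for n in V:
  for (o,m) in [('red',cv2.inRange(V[n]['image'],(0,0,50),(60,60,255)))]: print(o,n,rect(V[n],m,(0,100,640,260),.01))
E
```

```text
bench [np.float64(-0.6), np.float64(-0.9), np.float64(-0.7), np.float64(-1.0), np.float64(-0.6)] std 0.027231389034554142
plate 2.2 block 16.9 pad 5.1 hs 27.2
trafo wC [409.9 175.3  54.   25.9  76. ]
trafo wA [408.5 176.2  53.9  24.1  76. ]
hs wC [437.5  71.7  60.3  41.  -22.9]
hs wD [437.7  69.5  61.9  41.2 -22.5]
hs wA [436.8  72.3  60.5  40.3 -22.9]
hs wB [436.6  70.   59.8  42.6 -22.9]
rect wC [436.5 -64.7  29.5  28.4  82. ]
rect wD [436.5 -67.3  28.6  28.   -7. ]
rect wA [435.2 -64.1  29.4  28.5  82.7]
rect wB [435.3 -66.8  28.5  28.1  82.5]
tall wB [ 344.1 -289.3   29.8   28.2   90. ]
short wA [337.7 292.3  21.3  20.8 -72.1]
cap wC [ 415.  -188.4   32.5   21.7  -82.9]
cap wD [ 415.4 -191.4   29.8   21.   -82.5]
cap wB [ 414.1 -190.8   29.7   19.9  -83.3]
block wD [ 626.3 -196.7   35.7   30.    73.2]
pad wC [609.1 101.9  63.8  50.2 -80.7]
pad wD [609.2  99.8  66.   50.6 -80.7]
slots [(142, [587.7, 235.8]), (141, [585.2, 251.6]), (141, [586.9, 243.8]), (4, [604.0, 229.9]), (141, [583.6, 259.4]), (142, [581.2, 275.3]), (140, [582.4, 267.3]), (144, [580.3, 283.1]), (2, [598.9, 229.2]), (8, [591.5, 227.6]), (4, [579.3, 225.9]), (6, [567.2, 223.7])]
plate None 163 112 [131 128 120 126 149 163 163 163 163]
screw [0.6226 0.298  0.003 ]
screw [0.6596 0.0777 0.003 ]
screw [0.5723 0.0633 0.003 ]
screw [0.5359 0.2844 0.003 ]
red wA [426.4  79.2 253.5 112.  -90. ]
red wB [ 455.6 -269.1  217.3   60.2   78.2]
red wC [485.5  40.  272.7 132.5  71.6]
red wD [ 464.7 -246.8  215.8  148.3  -81.4]
```

All the measurements agree to about 1 mm if the camera sits 3 mm higher than calibrated (a 0.8 % scale difference between views), and the sizes match. I'll apply that, average the views and do the first two placements.

```bash
cat > job.py <<'E'
import numpy as np
from geo import *
from cell import manip
def nad(m,z,cams):  # correct raw fixes (mm) for the 3 mm camera height offset, then average
    out=[]
    for (x,y),n in zip(m,cams):
        p=load(n)['p'].copy(); k=(p[2]+.003-z)/(p[2]-z); out.append(p[:2]+(np.array([x,y])/1000-p[:2])*k)
    return np.mean(out,0),np.ptp(out,0)*1000
OBJ=dict(trafo=nad([(409.9,175.3),(408.5,176.2)],.045,['wC','wA']),
 hs=nad([(437.5,71.7),(437.7,69.5),(436.8,72.3),(436.6,70.)],.028,['wC','wD','wA','wB']),
 rect=nad([(436.5,-64.7),(436.5,-67.3),(435.2,-64.1),(435.3,-66.8)],.01,['wC','wD','wA','wB']),
 tall=nad([(344.1,-289.3)],.05,['wB']),
 cap=nad([(415,-188.4),(415.4,-191.4),(414.1,-190.8)],.01,['wC','wD','wB']),
 block=nad([(626.3,-196.7)],.018,['wD']), pad=nad([(609.1,101.9),(609.2,99.8)],.006,['wC','wD']),
 vent=nad([(583.9,259.4)],.006,['wC']))
P={k:v[0] for k,v in OBJ.items()}; P['mid']=(P['pad']+P['vent'])/2
rot=lambda phi: down(np.deg2rad(phi-90))   # tool y at world angle phi (deg)
def pick(xy,phi,z,opening,force,up=.12):
    manip.set_gripper(opening); manip.move_pose([*xy,up],rot(phi)); manip.move_linear([*xy,z],.12)
    manip.set_gripper(0,force); manip.dwell(.2); s=manip.state(); print('grip',s['gripper_width'],s['grasp_force'])
    manip.move_linear([*xy,up],.15); s=manip.state(); print('up',s['gripper_width'],s['grasp_force'])
def place(xy,phi,z,opening,up=.14):
    manip.move_pose([*xy,up],rot(phi)); manip.dwell(.2); manip.move_linear([*xy,z+.015],.12); manip.move_linear([*xy,z],.03); manip.dwell(.2)
    print('down F',np.round(manip.state()['contact_force'],1))
    manip.set_gripper(opening); manip.dwell(.2); manip.move_linear([*xy,up],.15); print('t',manip.state()['clock'])
E
python3 - <<'E'
from job import *
for k,v in OBJ.items(): print(k,(v[0]*1000).round(1),v[1].round(1))
pv=P['vent']-P['pad'];print('pad-vent',np.hypot(*pv),np.degrees(np.arctan2(*pv[::-1]))-180)
pick(P['trafo'],-14,.008,.075,30)
place(P['pad'],9.1,.0145,.054)
pick(P['hs'],67.1,.004,.06,25)
place(P['vent'],9.1,.0105,.052)
E
```

```text
trafo [408.6 175.8] [0.5 0.8]
hs [436.8  71.5] [1.1 1.1]
rect [435.6 -66.3] [0.5 0.7]
tall [ 343.9 -290.4] [0. 0.]
cap [ 414.1 -191.3] [0.8 0.8]
block [ 626.7 -197.1] [0. 0.]
pad [609.4 101.6] [0.1 0.3]
vent [583.9 260.2] [0. 0.]
pad-vent 0.16061107744012781 -80.88309794690903
grip 0.041535825129452045 29.999483563005924
up 0.042151875651017696 29.999640863388777
down F [-0.3  0.8 -3.5]
t 19.8583
grip 0.03935959523180139 24.999879486858845
up 0.03987643541542502 24.999831612221897
down F [-2.1 -0.3  2.5]
t 28.725
```

```bash
cat > chk.py <<'E'
from look import *
import sys
c=look(sys.argv[1],[.55,.18,.24],-np.pi); c['p'][2]+=.003
h=heights(c)[...,2]*1000
print('bench',np.median(h[150:180,60:100]))
for o,lo,hi,z in [('trafo',46.5,56,.051),('hs',31,40,.034),('tall',48,58,.053)]:
    m=((h>lo)&(h<hi)).astype(np.uint8)
    roi={'trafo':(340,60,470,200),'hs':(150,60,290,200),'tall':(285,60,380,200)}[o]
    print(o,rect(c,m,roi,z))
print(manip.state()['clock'])
E
python3 chk.py v1
```

```text
bench 2.224776137197848
trafo [608.7 101.3  55.3  24.8 -80.9]
hs [582.9 259.4  61.4  40.3 -80.9]
tall [605.3 124.7  24.3   9.9   3.3]
30.5167
```

View pics/v1.png

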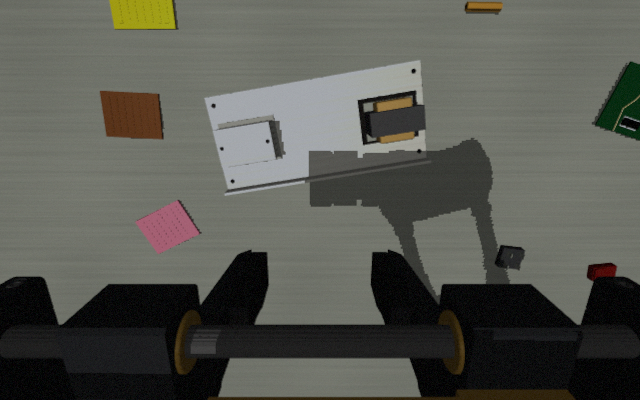

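The transformer is on the pad (395,118) and the heat sink on the vent (247,145), each within 1 mm and aligned. Next are the tall cap, the rectifier and the switch cap.

```bash
python3 - <<'E'
from job import *
pick(P['tall'],-40,.012,.06,15)
place(P['mid'],9.1,.0155,.05)
pick(P['rect'],-7.5,.003,.046,12)
place([.5834,.2598],9.1,.0375,.042)
E
python3 chk.py v2
```

```text
grip 0.029720310710757154 14.999703615903854
up 0.029687264957571124 14.999679867178202
down F [1.1 0.4 0.5]
t 41.1667
grip 0.02781006430734111 12.001348435878754
up 0.027443722238125964 11.999608129262924
down F [-1.4 -0.6  2.3]
t 49.9583
bench 2.313585953653358
trafo [608.6 101.3  55.3  24.6 -81. ]
hs [583.1 259.5  61.4  40.5 -80.9]
tall [596.1 180.2  29.   28.9 -45. ]
51.75
```

View pics/v2.png

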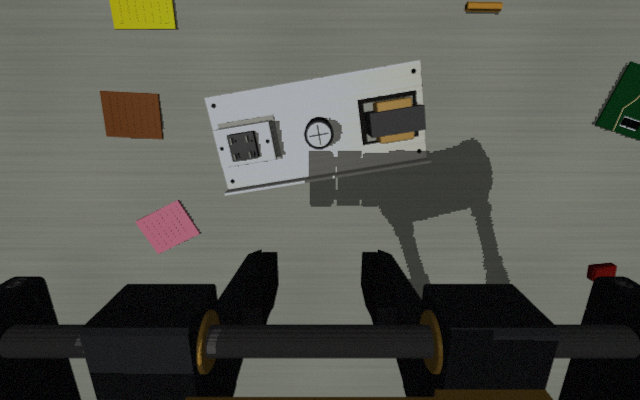

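The tall cap stands at (318,132), mid-plate, and the rectifier sits on the heat sink at (242,146). Next I'll place the switch cap and measure the rectifier and cap.

```bash
python3 - <<'E'
from job import *
c=load('v2');c['p'][2]+=.003;h=heights(c)[...,2]*1000
print('rect',rect(c,((h>42)&(h<62)).astype(np.uint8),(200,110,280,180),.044))
pick(P['cap'],7,.0025,.036,10)
place(P['block'],-16.8,.021,.032)
from look import look
c=look('v3',[.55,-.17,.22],-np.pi);c['p'][2]+=.003;h=heights(c)[...,2]*1000
K=c['intrinsics'];print(manip.state()['clock'])
hsv=cv2.cvtColor(c['image'],cv2.COLOR_BGR2HSV)
red=((hsv[...,1]>150)&((hsv[...,0]<8)|(hsv[...,0]>172))&(hsv[...,2]>50)).astype(np.uint8)
print('cap',rect(c,red,(200,30,450,230),.028))
print('capz',rect(c,((h>26)&(h<35)).astype(np.uint8),(200,30,450,230),.028))
print('block',rect(c,((h>17)&(h<35)).astype(np.uint8),(200,30,450,230),.018))
cv2.imwrite('pics/v3c.png',cv2.resize(c['image'][20:220,200:440],None,fx=2.5,fy=2.5))
E
```

```text
rect [582.7 259.4  28.6  28.4 -80.6]
grip 0.020193643816094026 10.000023543834686
up 0.019989318808541514 9.99827966094017
down F [-0.6  0.3  1.3]
t 61.2417
62.7583
cap [ 626.4 -196.9   29.9   19.7   72.7]
capz [ 626.2 -197.1   30.    20.    72.9]
block [ 626.6 -197.1   36.    30.1   72.9]
```

View pics/v3c.png

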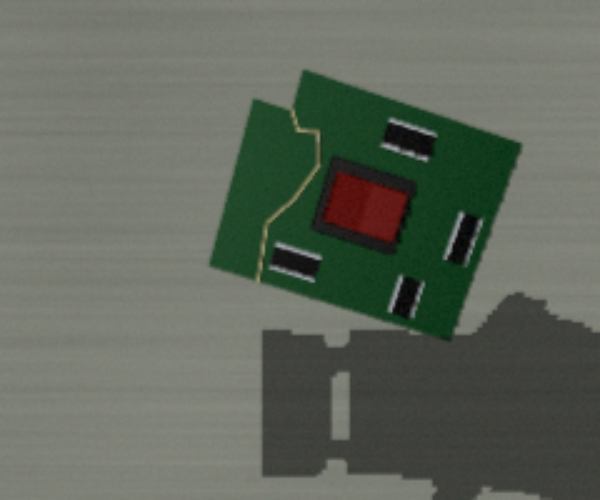

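The red cap lies centred on the black block (crop 367,207), within 0.5 mm, and the rectifier is centred on the heat sink. The gripper is clear of everything, so I'm handing in.

```bash
python3 -c "
from cell import order
print(order.close_job())"
```

```text
the job is handed in; nothing more can be done
None
```

The job is handed in after about 63 s: all five parts were placed in the order asked, measured within about 1 mm of centre and aligned, everything is let go, and the short capacitor was left alone.

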